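# Lock the T-foot clamp knob into the bench rail

### The arm

A 7-joint arm with a two-finger parallel gripper is mounted at the origin on a cart in front of the work surface, level with it; the furniture and walls round the work are solid. World frame = base frame: x ahead of the robot, y to its left, z up, the work surface at z = 0. Lengths are in m, angles in rad, forces in N, time in s.
With the tool pointing down it reaches from about 0.425 to 0.95 m from the base axis. Payload 4.7 kg.
Tool frame: the origin (TCP) lies between the finger pads; the fingertips stand 25 mm ahead of it and the grasp point (between the pads) lies 6 mm ahead of it; x points along the fingers, z is the direction in which the jaws open and shut, and the axes are right-handed (so a half turn about x gives the same grasp; the last joint's range is limited). The gripper opens to 85 mm and grips with 20 to 120 N. Pads are 22 mm wide; open, the fingers measure 114 mm over their backs; the gripper's body (76 mm by 85 mm) begins 54 mm behind the grasp point. The pads swing forward as they close: fully open they stand 13 mm farther back than shut.
Start: joints at [-1.217, 0.469, -0.049, 1.532, 0.024, 1.141, -0.082], TCP at [0.252, 0.626, 0.256] pointing down, gripper open.
Joint ranges: [-2.59, 2.59], [-0.33, 1.99], [-1.39, 1.29], [0.1, 2.45], [-1.04, 4.18], [0.21, 1.99], [-2.66, 2.66]. Speed limits (rad/s): [2.57, 2.57, 3.14, 3.14, 3.14, 3.14, 3.14].

### API

Orientations are given as a 3x3 rotation matrix whose columns are the frame's x, y, z axes.
In Python, from rig import * gives the robot as it stands. Calls block until the motion is done:
- movep(position, orientation): joint-space move of the TCP to a pose.
- move_l(position, attitude=None, feed=0.15, until_force=None): straight line of the TCP; attitude=None keeps the orientation; feed is the mean speed in m/s. With until_force (N) it stops when the force on the tool has changed by that much, and returns True; else False.
- move_joints(angles): joint-space move.
- command_gripper(opening, newtons=None): finger opening in m; newtons is the grip in N (None keeps the last); returns when the fingers have stopped.
- sleep(seconds).
- inverse_kinematics(position, orientation): joint angles nearest the present ones, or None.
- sense(): the state.
- camera(name): name is "scene" or "top" or "wrist"; returns (picture, depth): 384x512x3 uint8, red, green, blue; 384x512 float32, m along the optical axis (not along the pixel's ray), 0 where there is no reading.
- camera_params(name): a dict with "K" (3x3 intrinsics, pixels), "dist" ([k1, k2, p1, p2, k3] as OpenCV has them; the pictures are not rectified), "position" and "rotation" of the camera in the world; the wrist camera has in their place "tool_from_camera" (4x4, takes a point from camera to tool coordinates, whose origin is the TCP and whose axes are the tool frame's). Camera axes: x right, y down, z forward; pixel columns grow to the right and rows downward; lengths in m; the calibration is good to about 2 mm. A picture is of the moment at which its call begins: read the wrist's pose just before it. camera_params takes no time and is no camera call.
A pose or a line that the arm cannot do raises Unreachable and nothing moves.
- finish_job(): hands the job in, once; it reports no verdict.
The state is a dict: "time_s": time; "joint_pos": joint angles; "qd": joint speeds; "joint_efforts": joint torques, N m; "position": TCP position; "tcp_rot": TCP orientation; "wrist_force": force on the tool from outside, world axes, zero at the start; "ft_torque": the same for the moment, N m; "finger_gap": finger opening in m.
Only numpy, scipy, OpenCV 4.12 (cv2) and the standard library are available. Lean on these libraries where they do the work, as an engineer would, in place of code of your own. Each camera call takes 0.05 s, during which the arm holds its last target.

### The job

The clamping rail on the bench needs its locking knob. Take the red-handled T-foot knob out of the grey parking block, pass its T foot down through the rail's slot until the collar sits flat on the rail, turn it a quarter turn (either way) so that the foot lies square across the slot underneath and holds, and let go of it. Leave the black-handled plain pin in the block.

Things in the scene. Friction and masses are not known exactly. Their poses are not given: they have to be found in the camera images.
- red_toggle: Knob, 0.14 kg, upright in a block well. Origin: centre of the underside of its steel collar (diameter 44, 6 thick), z up. Red flat bar handle 12 thick (x), 44 long (y), 18 to 48 above the origin, on a 16 neck. Below: shaft diameter 12, then the T foot, a bar 12 (x) by 54 (y), 18 to 28 below the origin, parallel to the handle. All mm. Half a turn gives the same shape.
- black_pin: Bystander in the other well: same steel collar (diameter 44 mm) and same bar handle (12 x 44 mm), but black, with a plain round pin (diameter 14, 24 mm long) and no T foot below. Origin: centre of the collar's underside, z up. Stays where it is.
- rail: Fixed aluminium rail, blue end pieces, 86 mm wide (x), 150 long (y, without the low screw tabs), 40 high. Origin: centre of the underside, on the bench, z up. In its top, centred, a slot 26 wide (x), 110 long (y) through lips 8 thick (32 to 40 above origin). Below them it is hollow, 74 (x) by 138 (y), down to 6 above origin: the foot turns freely. Half a turn gives the same shape.
- block: Fixed grey parking block 56 mm (x) by 182 (y) by 32 high. Origin: centre of the underside, z up. Two wells go right through it, each 20 (x) by 62 (y), centred 48 mm either side of the middle along y. The collars rest on its top; the parts lift straight up out.
Not all that is in view belongs to the job. Leave any purple look-alike of the red_toggle alone.

How it is judged:
On the way:
1. the T foot has passed down through the slot, lying along it (within 20 degrees), and is below the lips (z of red_toggle in the frame of rail between 0.03 and 0.0495 m and x of red_toggle in the frame of rail between -0.012 and 0.012 m and y of red_toggle in the frame of rail between -0.05 and 0.05 m and angle between the y axis of red_toggle and the y axis of rail, either way round below 0.35 rad), for 0.04 s.
At the end, for the whole second after the job is handed in: The red-handled knob stands upright (within 6 degrees) in the rail's slot, its collar down on the rail's top (within 3 mm), its T foot under the lips and turned across the slot (within 23 degrees of square), at rest and released; the black-handled pin still stands in its well (z of red_toggle in the frame of rail between 0.036 and 0.043 m and x of red_toggle in the frame of rail between -0.012 and 0.012 m and y of red_toggle in the frame of rail between -0.055 and 0.055 m and angle between the y axis of red_toggle and the x axis of rail, either way round below 0.4 rad and angle between red_toggle's own z axis and vertical below 0.1 rad and linear speed of red_toggle below 0.02 m/s and horizontal distance between black_pin and block below 0.085 m and height (world z) of black_pin below 0.04 m); the robot touches nothing.
It fails at once if the black-handled pin is taken out of its well or dragged more than 35 mm (distance of black_pin from where it was at the start of the episode above 0.035 m or height (world z) of black_pin above 0.055 m).
It also fails if it takes over 42 s, if anything falls off the work surface, if the arm or the gripper's body presses on something with over 40 N, if the wrist force passes 120 N, or if a joint passes its speed limit or range.

## Working session

There is one attempt and no reset: what is moved stays moved. The work goes in short steps, each a Python script; the robot and the scene stay as the last script left them, time stands still between calls to the robot, and variables do not carry over. Pictures are saved under pics/ and viewed, and the job is handed in when it is done.

```bash
ls; mkdir -p pics; python3 - <<'E'
from rig import *
import cv2,numpy as np
print(sense())
for n in ["scene","top"]:
    p,d=camera(n); cv2.imwrite(f"pics/{n}0.png",p[:,:,::-1]); np.savez(f"{n}0.npz",p=p,d=d)
for n in ["scene","top","wrist"]: print(n,camera_params(n))
E
```

```text
pics
{'time_s': 0.0, 'joint_pos': array([-1.21686356,  0.46949804, -0.04858344,  1.53370563,  0.02409521,
        1.1409645 , -0.08233523]), 'qd': array([-0.00013076, -0.00211312, -0.00100623, -0.00156651, -0.00159368,
        0.00055785, -0.0021521 ]), 'joint_efforts': array([ 3.32874024e-04, -5.10310614e+01, -4.62446117e-02, -2.37711275e+01,
        1.07129934e-02,  7.42860488e-03, -4.60686508e-06]), 'position': array([0.25194081, 0.62564689, 0.2552182 ]), 'tcp_rot': array([[-6.75517514e-04, -9.27604375e-01,  3.73563471e-01],
       [-1.87196680e-03,  3.73564075e-01,  9.27602489e-01],
       [-9.99998020e-01, -7.26866882e-05, -1.98879367e-03]]), 'wrist_force': array([ 0.32869811, -0.66510099,  0.69126658]), 'ft_torque': array([ 0.01548159, -0.00754221,  0.02048938]), 'finger_gap': 0.08547914982679855}
scene {'K': array([[445.77853995,   0.        , 256.5378268 ],
       [  0.        , 445.77853995, 192.21427852],
       [  0.        ,   0.        ,   1.        ]]), 'dist': array([0.01665639, 0.        , 0.        , 0.        , 0.        ]), 'position': array([-0.06354499, -0.621661
[... 544 characters left out ...]
-0.9997998 ,  0.00705047,  0.01872594],
       [-0.01952493, -0.13910211, -0.99008554]])}
wrist {'K': array([[274.42342827,   0.        , 252.79695566],
       [  0.        , 274.42342827, 193.13182408],
       [  0.        ,   0.        ,   1.        ]]), 'dist': array([-0.01670997,  0.        ,  0.        ,  0.        ,  0.        ]), 'tool_from_camera': array([[ 1.22495361e-03, -2.89981188e-01,  9.57031562e-01,
        -1.17553242e-01],
       [ 8.64905495e-04, -9.57031615e-01, -2.89982311e-01,
         7.54947037e-02],
       [ 9.99998876e-01,  1.18295674e-03, -9.21513009e-04,
        -5.40736112e-04],
       [ 0.00000000e+00,  0.00000000e+00,  0.00000000e+00,
         1.00000000e+00]])}
```

View pics/scene0.png

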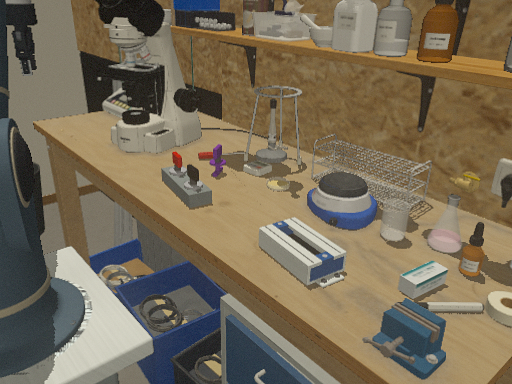

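View pics/top0.png

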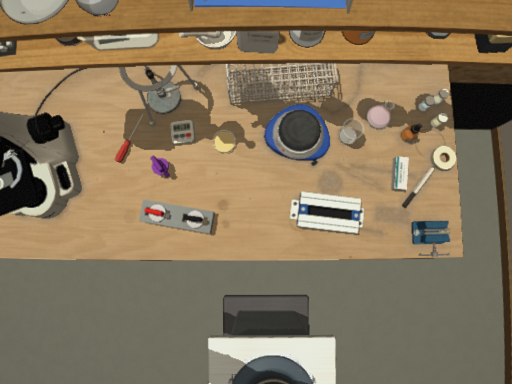

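The scene view shows the block with the red knob at (177,160) and the black pin at (193,175), the rail at (301,250) and the purple decoy at (217,160). In the top view the red knob is at (156,212), the black pin at (195,218), the rail at (330,212) and the decoy at (161,167). Next: coarse positions from the top view.

```bash
cat > h.py <<'E'
import numpy as np, cv2
def ray(cp,uv,R,t):
    n=cv2.undistortPoints(np.array(uv,float).reshape(-1,1,2),cp["K"],cp["dist"]).reshape(-1,2)
    return np.c_[n,np.ones(len(n))]@R.T, t
def onplane(cp,uv,z,R=None,t=None):
    if R is None: R,t=cp["rotation"],cp["position"]
    d,o=ray(cp,uv,R,t); s=(z-o[2])/d[:,2]
    return o+d*s[:,None]
def wristpose(st,cp):
    T=cp["tool_from_camera"]; Rt=np.array(st["tcp_rot"])
    return Rt@T[:3,:3], np.array(st["position"])+Rt@T[:3,3]
def hsv(p): return cv2.cvtColor(p,cv2.COLOR_RGB2HSV)
def blobs(m,amin=20):
    cs,_=cv2.findContours(m.astype(np.uint8),cv2.RETR_EXTERNAL,cv2.CHAIN_APPROX_NONE)
    return sorted([c for c in cs if cv2.contourArea(c)>amin],key=lambda c:-cv2.contourArea(c))
E
python3 - <<'E'
from rig import *
from h import *
cp=camera_params("top"); f=np.load("top0.npz"); p,d=f["p"],f["d"]
H=hsv(p)
red=(((H[...,0]<8)|(H[...,0]>172))&(H[...,1]>150)&(H[...,2]>90))
for c in blobs(red): 
    r=cv2.minAreaRect(c); print("red",r, onplane(cp,[r[0]],.08)[0], d[int(r[0][1]),int(r[0][0])])
for n,roi,z in [("rail",(280,360,185,240),.04),("block",(135,222,190,240),.032)]:
    x0,x1,y0,y1=roi
    crop=H[y0:y1,x0:x1]
    m=(crop[...,1]<70)&(crop[...,2]>60) if n=="block" else (crop[...,1]<50)&(crop[...,2]>150)
    b=blobs(m,50)
    pts=np.vstack([c for c in b]).reshape(-1,2)+[x0,y0] if n=="rail" else b[0].reshape(-1,2)+[x0,y0]
    r=cv2.minAreaRect(onplane(cp,pts+0.0,z)[:,:2].astype(np.float32)); print(n,r,len(b))
cv2.imwrite("pics/topzoom.png",cv2.resize(p[150:250,130:370,::-1],None,fx=3.2,fy=3.2,interpolation=cv2.INTER_CUBIC))
E
```

```text
red ((122.10000610351562, 150.3000030517578), (6.708203315734863, 22.807889938354492), 26.56505012512207) [0.61199804 0.36541073 0.08      ] 1.0706964
red ((153.03530883789062, 211.3411865234375), (16.703645706176758, 4.338609218597412), 12.52880859375) [0.46096397 0.283262   0.08      ] 0.9859415
rail ((0.4615769386291504, -0.1349557638168335), (0.17381063103675842, 0.08691459894180298), 82.40531158447266) 2
block ((0.4527045488357544, 0.23645272850990295), (0.18459302186965942, 0.05717781186103821), 80.0984878540039) 1
```

View pics/topzoom.png

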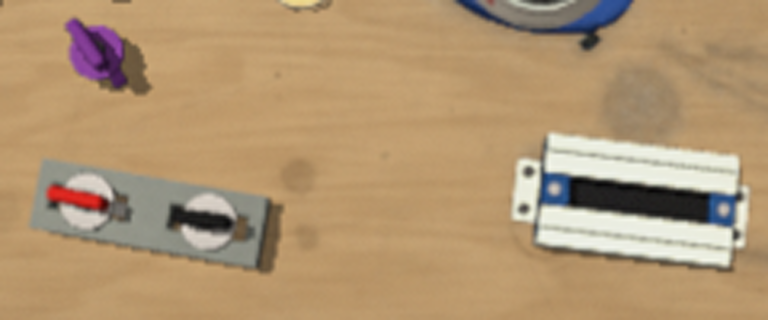

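The block fits at (0.453, 0.236) with its long axis at 80°, and its size reads 185x57 against the stated 182x56. The red handle is at (0.461, 0.283), which matches the expected well position. The zoom shows the red handle at (78,198) and the rail slot from (570,190) to (710,208). Next I'll check the wrist solutions, then take closer looks.

```bash
cat >> h.py <<'E'
def att(a):  # tool down, jaw axis z at angle a (rad) in the world xy plane
    x=np.array([0,0,-1.]); z=np.array([np.cos(a),np.sin(a),0]); return np.c_[x,np.cross(z,x),z]
E
python3 - <<'E'
from rig import *
from h import *
for nm,P,base in [("block",[.461,.283,.073],-10),("look b",[.453,.24,.2],-10),("rail",[.461,-.135,.08],-8),("look r",[.461,-.135,.2],-8)]:
    for k in range(-2,3):
        a=base+90*k
        if k==-2 : continue
        q=inverse_kinematics(P,att(np.radians(a)))
        print(nm,a,None if q is None else np.round(q,2))
E
```

```text
block -100 [-1.06  0.55  0.57  2.04 -0.46  0.68 -1.94]
block -10 [-0.86  0.5   0.29  2.02 -0.23  0.65 -0.59]
block 80 [-0.63  0.49  0.    2.01 -0.    0.64  0.77]
block 170 [-0.39  0.51 -0.31  2.    0.24  0.67  2.12]
look b -100 [-1.09  0.3   0.64  2.01 -0.23  0.9  -2.08]
look b -10 [-0.88  0.27  0.37  1.99 -0.13  0.9  -0.62]
look b 80 [-0.62  0.27  0.07  1.98 -0.02  0.9   0.85]
look b 170 [-0.37  0.28 -0.24  1.97  0.08  0.9   2.32]
rail -98 [-0.55  0.61  1.    2.18 -0.78  0.76 -0.74]
rail -8 [-0.52  0.59  0.95  2.18 -0.74  0.74  0.79]
rail 82 [-0.14  0.43  0.41  2.16 -0.3   0.61  1.92]
rail 172 [-0.61  0.68  1.11  2.18 -0.87  0.83 -2.21]
look r -98 [-0.62  0.32  1.01  2.08 -0.34  0.91 -1.13]
look r -8 [-0.51  0.28  0.86  2.08 -0.27  0.89  0.35]
look r 82 [-0.38  0.25  0.68  2.08 -0.2   0.88  1.85]
look r 172 [-0.7   0.37  1.13  2.09 -0.42  0.93 -2.62]
```

```bash
python3 - <<'E'
from rig import *
from h import *
cp=camera_params("wrist")
for i,(P,a) in enumerate([([.455,.24,.21],-10),([.461,-.135,.21],-8)]):
    movep(P,att(np.radians(a))); sleep(.15)
    s=sense(); p,d=camera("wrist"); R,t=wristpose(s,cp)
    np.savez(f"w{i}.npz",p=p,d=d,R=R,t=t); cv2.imwrite(f"pics/w{i}.png",p[:,:,::-1]); print(s["time_s"],s["position"])
E
```

```text
1.8583 [0.45477713 0.241312   0.20998691]
3.4583 [ 0.46145926 -0.1337535   0.20990382]
```

View pics/w0.png

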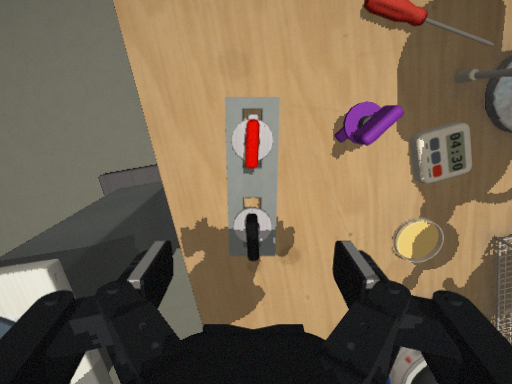

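View pics/w1.png

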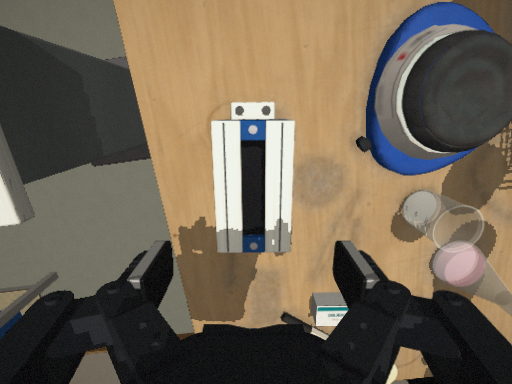

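The block view shows the red handle at (252,143), its collar at (252,140), the black handle at (252,235) and the decoy at (365,123). The rail view shows the slot running from (254,140) to (254,235), with blue ends at (252,130) and (252,243).

```bash
python3 - <<'E'
from rig import *
from h import *
cp=camera_params("wrist")
f=np.load("w0.npz"); p,d,R,t=[f[k] for k in "pdRt"]; H=hsv(p)
def deproj(m):
    v,u=np.nonzero(m&(d>0)); r,o=ray(cp,np.c_[u,v],R,t); return o+r*d[v,u][:,None]
red=(((H[...,0]<8)|(H[...,0]>172))&(H[...,1]>120)&(H[...,2]>60)); red[:, :200]=0; red[:,300:]=0;red[200:]=0
P=deproj(red); print("red z pct",np.percentile(P[:,2],[5,50,95]))
top=P[P[:,2]>.077]; r=cv2.minAreaRect(top[:,:2].astype(np.float32)); print("handle top depth",len(top),r,top.mean(0))
c=blobs(red)[0]; print("contour px",cv2.minAreaRect(c)); print("contour@.08",cv2.minAreaRect(onplane(cp,c.reshape(-1,2)+0.,.08)[:,:2].astype(np.float32)))
wh=(H[...,1]<40)&(H[...,2]>150); wh[:,:210]=0; wh[:,290:]=0; wh[195:]=0; wh[:100]=0
b=blobs(wh); hull=cv2.convexHull(np.vstack(b)).reshape(-1,2)+0.
W=onplane(cp,hull,.038)[:,:2].astype(np.float32); print("collar",cv2.minEnclosingCircle(W), deproj(wh)[:,2].mean())
g=(H[...,1]<60)&(H[...,2]>60)&(H[...,2]<200); g[:,:200]=0; g[:,300:]=0; g[265:]=0
g=cv2.morphologyEx(g.astype(np.uint8),cv2.MORPH_CLOSE,np.ones((5,5)))
c=blobs(g)[0]; r=cv2.minAreaRect(onplane(cp,c.reshape(-1,2)+0.,.032)[:,:2].astype(np.float32)); print("block",r)
f=np.load("w1.npz"); p,d,R,t=[f[k] for k in "pdRt"]; H=hsv(p)
m=(H[...,2]<70); m[:,:230]=0;m[:,280:]=0;m[:125]=0;m[245:]=0
c=blobs(m)[0]; print("slot px",cv2.boundingRect(c)); pl=onplane(cp,c.reshape(-1,2)+0.,.04)[:,:2].astype(np.float32); print("slot",cv2.minAreaRect(pl))
al=((H[...,1]<60)&(H[...,2]>90)); al[:,:205]=0;al[:,305:]=0;al[:121]=0;al[262:]=0
pts=np.vstack(blobs(al,60)).reshape(-1,2); P=deproj(al); print("rail z",np.median(P[:,2]))
print("rail",cv2.minAreaRect(onplane(cp,pts+0.,.04)[:,:2].astype(np.float32)))
bl=(H[...,0]>100)&(H[...,0]<125)&(H[...,1]>120)&(H[...,2]>50); bl[:,:230]=0; bl[:,280:]=0; bl[:110]=0;bl[258:]=0
for c in blobs(bl): 
  r=cv2.minAreaRect(onplane(cp,c.reshape(-1,2)+0.,.04)[:,:2].astype(np.float32)); print("blue",r)
vis=p.copy(); vis[m]=[255,0,255]; vis[bl]=[0,255,0]; vis[al]=[255,255,0]; cv2.imwrite("pics/w1m.png",cv2.resize(vis[90:270,190:320,::-1],None,fx=3,fy=3))
E
```

```text
red z pct [0.07671014 0.07947828 0.0808726 ]
handle top depth 561 ((0.46060919761657715, 0.28659018874168396), (0.042938489466905594, 0.011091800406575203), 77.95137023925781) [0.46077385 0.28714559 0.0794849 ]
contour px ((251.77740478515625, 143.51026916503906), (12.694999694824219, 49.151485443115234), 2.12109637260437)Traceback (most recent call last):
  File "<stdin>", line 10, in <module>
  File "h.py", line 6, in onplane
    if R is None: R,t=cp["rotation"],cp["position"]
                      ~~^^^^^^^^^^^^
KeyError: 'rotation'
```

```bash
cat > m.py <<'E'
from rig import *
from h import *
cp=camera_params("wrist")
f=np.load("w0.npz"); p,d,R,t=[f[k] for k in "pdRt"]; H=hsv(p)
def pl(c,z): return onplane(cp,c.reshape(-1,2)+0.,z,R,t)[:,:2].astype(np.float32)
def deproj(m):
    v,u=np.nonzero(m&(d>0)); r,o=ray(cp,np.c_[u,v],R,t); return o+r*d[v,u][:,None]
wh=(H[...,1]<40)&(H[...,2]>150); wh[:,:210]=0; wh[:,290:]=0; wh[195:]=0; wh[:100]=0
b=blobs(wh); hull=cv2.convexHull(np.vstack(b))
print("collar",cv2.minEnclosingCircle(pl(hull,.038)), np.median(deproj(wh)[:,2]))
g=(H[...,1]<60)&(H[...,2]>60)&(H[...,2]<200); g[:,:200]=0; g[:,300:]=0; g[265:]=0
g=cv2.morphologyEx(g.astype(np.uint8),cv2.MORPH_CLOSE,np.ones((5,5)))
c=blobs(g)[0]; print("block",cv2.minAreaRect(pl(c,.032)))
f=np.load("w1.npz"); p,d,R,t=[f[k] for k in "pdRt"]; H=hsv(p)
m=(H[...,2]<70); m[:,:230]=0;m[:,280:]=0;m[:125]=0;m[245:]=0
c=blobs(m)[0]; print("slot px",cv2.boundingRect(c)); print("slot",cv2.minAreaRect(pl(c,.04)))
al=((H[...,1]<60)&(H[...,2]>90)); al[:,:205]=0;al[:,305:]=0;al[:121]=0;al[262:]=0
pts=np.vstack(blobs(al,60)); print("rail z",np.median(deproj(al)[:,2]))
print("rail",cv2.minAreaRect(pl(pts,.04)))
bl=(H[...,0]>100)&(H[...,0]<125)&(H[...,1]>120)&(H[...,2]>50); bl[:,:230]=0; bl[:,280:]=0; bl[:110]=0;bl[258:]=0
for c in blobs(bl): print("blue",cv2.minAreaRect(pl(c,.04)))
vis=p.copy(); vis[m]=[255,0,255]; vis[bl]=[0,255,0]; vis[al]=[255,255,0]; cv2.imwrite("pics/w1m.png",cv2.resize(vis[90:270,190:320,::-1],None,fx=3,fy=3))
E
python3 m.py
```

```text
collar ((0.46247366070747375, 0.2878931760787964), 0.04061993956565857) 0.03289400233768586
block ((0.45259904861450195, 0.23976750671863556), (0.18067330121994019, 0.05604933947324753), 80.06697845458984)
slot px (241, 140, 24, 98)
slot ((0.4594179093837738, -0.14271263778209686), (0.11012525856494904, 0.024377046152949333), 82.8720474243164)
rail z 0.040060940079541946
rail ((0.4596652090549469, -0.14279025793075562), (0.14873921871185303, 0.08607719838619232), 82.51898193359375)
blue ((0.46790072321891785, -0.0782368928194046), (0.020045964047312737, 0.025348473340272903), 82.19737243652344)
blue ((0.4517100155353546, -0.2045171856880188), (0.021787302568554878, 0.02455790899693966), 82.23866271972656)
```

View pics/w1m.png

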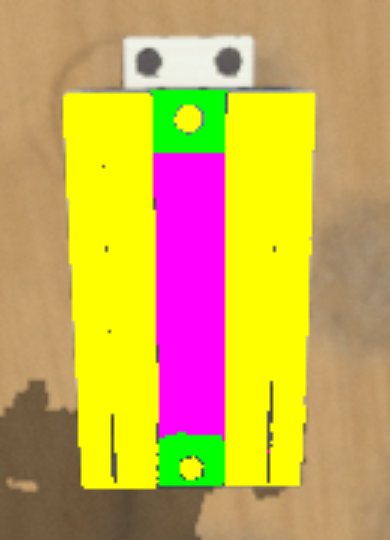

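The well computed from the block is (0.461, 0.287), and the handle top measured by depth is (0.461, 0.287, 0.0795), length 43 mm, so they agree. The rail is at (0.4597, -0.142) with yaw 82.4°, sizes 149x86 and slot 110x24, all as stated. Next is the grasp.

```bash
python3 - <<'E'
from rig import *
from h import *
A=att(np.radians(-11))
xy=[.4607,.2869]
movep(xy+[.17],A); command_gripper(.06)
move_l(xy+[.073],feed=.12)
command_gripper(0,60); s=sense(); print(s["time_s"],s["position"],s["finger_gap"],s["wrist_force"])
move_l(xy+[.14],feed=.12); move_l(xy+[.26],feed=.25); sleep(.1)
s=sense(); p,d=camera("wrist"); cv2.imwrite("pics/w2.png",p[:,:,::-1]); R,t=wristpose(s,camera_params("wrist")); np.savez("w2.npz",p=p,d=d,R=R,t=t)
p,d=camera("scene"); cv2.imwrite("pics/s2.png",p[80:280,120:380,::-1].repeat(3,0).repeat(3,1))
print(s["time_s"],s["position"],s["finger_gap"],s["wrist_force"])
E
```

```text
6.9167 [0.46100724 0.28717983 0.07361795] 0.011381409614083276 [-0.16453974  0.03121393  6.24393593]
8.3583 [0.45937896 0.28624601 0.25753004] 0.010893642557184809 [ 0.10134085  0.43842239 -0.61782451]
```

View pics/w2.png

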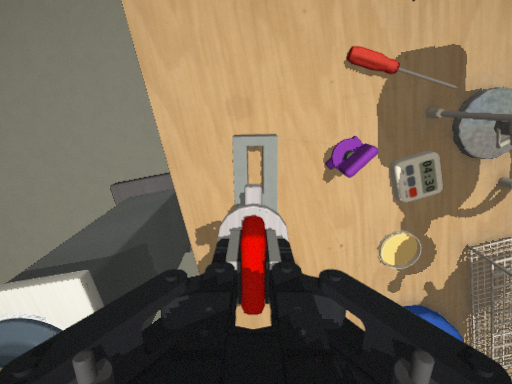

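View pics/s2.png

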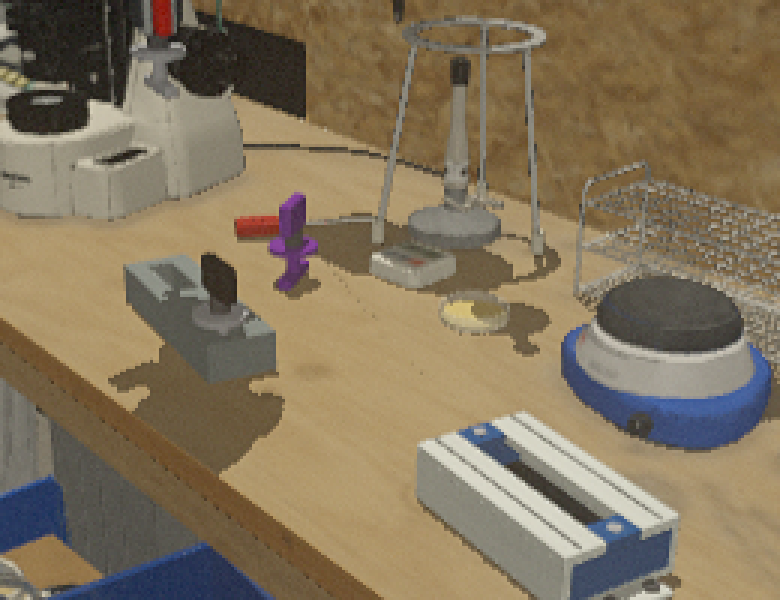

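The knob is in hand: the wrist view shows the red handle from (253,215) to (253,312) with collar and foot below it, and in the scene view the black pin is still in its well at (218,300). I'll measure how the knob sits in the hand, then move over the rail.

```bash
python3 - <<'E'
from rig import *
from h import *
cp=camera_params("wrist")
movep([.4597,-.142,.18],att(np.radians(-7.6))); sleep(.2)
s=sense(); p,d=camera("wrist"); cv2.imwrite("pics/w3.png",p[:,:,::-1]); print(s["time_s"],s["position"],s["wrist_force"],s["tcp_rot"])
H=hsv(p); red=(((H[...,0]<8)|(H[...,0]>172))&(H[...,1]>120)&(H[...,2]>60)); red[:200]=0; red[:,:230]=0; red[:,290:]=0
T=cp["tool_from_camera"]
v,u=np.nonzero(red&(d>0)); r,o=ray(cp,np.c_[u,v],T[:3,:3],T[:3,3]); P=o+r*d[v,u][:,None]
print(np.percentile(P,[2,20,50,80,98],axis=0).round(4))
top=P[P[:,0]<np.percentile(P[:,0],40)+.004]
k=np.polyfit(top[:,1],top[:,0],1); print("top slope",k, top[:,1].min(),top[:,1].max(), np.polyfit(top[:,1],top[:,2],1))
p,d=camera("scene"); cv2.imwrite("pics/s3.png",p[80:280,120:380,::-1].repeat(3,0).repeat(3,1)); np.savez("s3.npz",p=p,d=d)
E
```

```text
10.2667 [ 0.46014492 -0.14121753  0.18004666] [-0.19993464  0.12932956 -1.42240768] [[ 2.29419252e-04  1.30559394e-01  9.91440463e-01]
 [ 1.60147374e-04  9.91440472e-01 -1.30559432e-01]
 [-9.99999961e-01  1.88729434e-04  2.06546787e-04]]
[[-0.0073 -0.0211 -0.0071]
 [-0.0064 -0.0106 -0.0049]
 [-0.0056  0.0055 -0.0015]
 [-0.0029  0.0177  0.0017]
 [ 0.0169  0.0195  0.004 ]]
top slope [ 0.01775381 -0.0056194 ] -0.02326062041468968 0.019930455659271068 [ 0.00039488 -0.00167015]
```

View pics/w3.png

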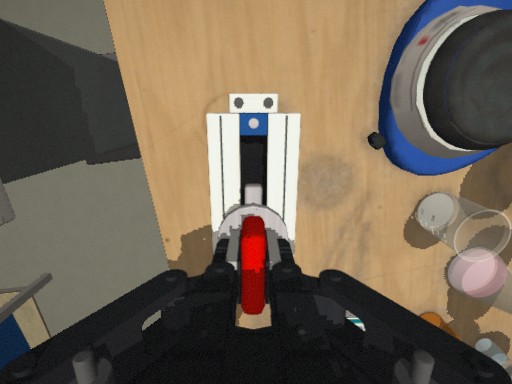

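View pics/s3.png

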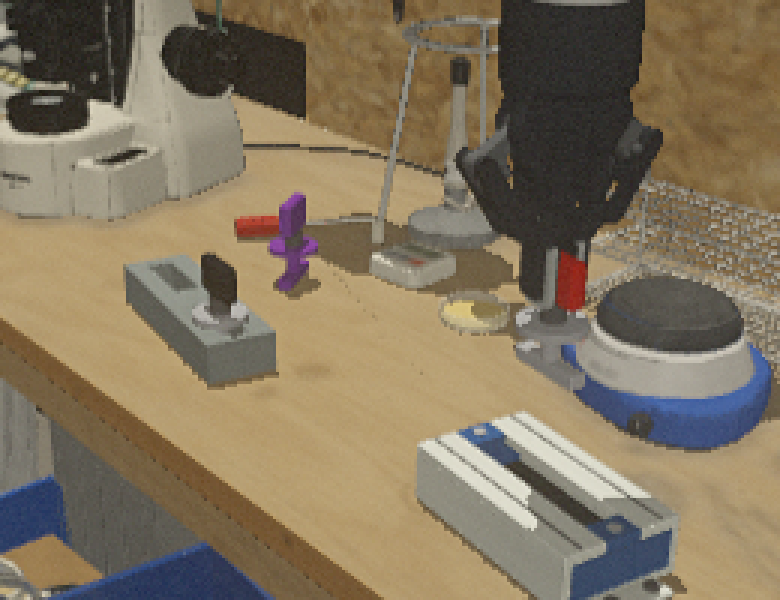

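The knob is held straight: tilt 1°, about 1.7 mm off centre, origin about 42 mm below the TCP, foot above the slot at (253,195). Descending now.

```bash
python3 - <<'E'
from rig import *
from h import *
cp=camera_params("wrist")
xy=[.461,-.1415]
def rep(n):
    s=sense(); print(n,round(s["time_s"],2),s["position"].round(4),s["wrist_force"].round(1),round(s["finger_gap"],4)); return s
print(move_l(xy+[.115],att(np.radians(-7.6)),feed=.12,until_force=10)); rep("a")
print(move_l(xy+[.0775],feed=.03,until_force=8)); s=rep("b")
sleep(.1); s=rep("b2")
p,d=camera("wrist"); cv2.imwrite("pics/w4.png",p[:,:,::-1])
p,d=camera("scene"); cv2.imwrite("pics/s4.png",p[150:310,220:400,::-1].repeat(3,0).repeat(3,1))
E
```

```text
False
a 11.06 [ 0.4613 -0.1419  0.1153] [ 0.4 -1.1 -0.9] 0.0112
True
b 12.07 [ 0.4608 -0.1415  0.0816] [-2.2 -0.3  5. ] 0.0111
b2 12.18 [ 0.4608 -0.1415  0.0816] [-0.9  0.4  5.8] 0.0111
```

View pics/s4.png

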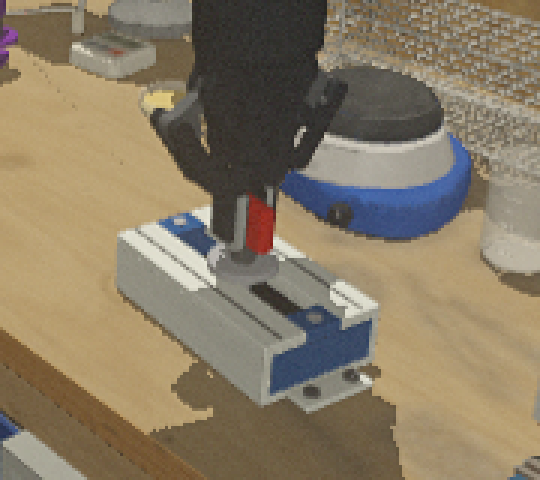

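View pics/w4.png

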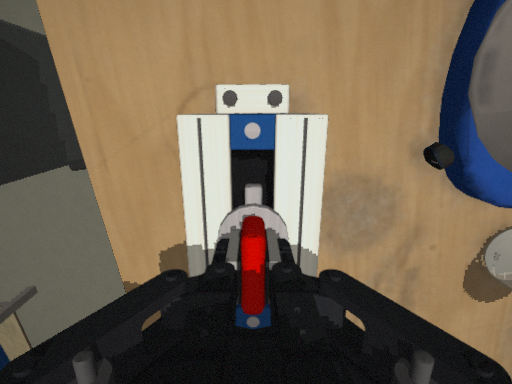

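Contact came at TCP z=0.0816 against a predicted 0.0824. In the scene view the collar is flat on the rail at (243,263), and the wrist view shows the foot below the lips along the slot at (253,190). I'll lift 1.5 mm to unload it and turn.

```bash
python3 - <<'E'
from rig import *
from h import *
def rep(n):
    s=sense(); print(n,round(s["time_s"],2),s["position"].round(4),s["wrist_force"].round(1),s["ft_torque"].round(2),round(s["finger_gap"],4),s["joint_pos"].round(2)); return s
xy=[.461,-.1415]; z=.0831
move_l(xy+[z],feed=.03); rep("up")
for a in np.arange(-7.6-15,-7.6-91,-15):
    try: move_l(xy+[z],att(np.radians(a)),feed=.03)
    except Exception as e: print(a,repr(e)); break
    s=rep(a)
    if np.linalg.norm(s["wrist_force"][:2])>25: print("force!"); break
E
```

```text
up 12.53 [ 0.461  -0.1415  0.083 ] [-0.4  0.7 -1.4] [ 0.02 -0.04  0.02] 0.011 [-0.38  0.5   0.76  2.17 -0.55  0.67  0.63]
-22.6 12.93 [ 0.4609 -0.1414  0.0829] [-0.5  0.4 -1.8] [-0.02 -0.04  0.05] 0.0112 [-0.43  0.52  0.83  2.17 -0.61  0.69  0.43]
-37.6 13.34 [ 0.461  -0.1414  0.083 ] [-0.4  0.5 -1.1] [ 0.03 -0.03 -0.01] 0.0111 [-0.47  0.55  0.9   2.17 -0.67  0.72  0.23]
-52.6 13.75 [ 0.461  -0.1415  0.083 ] [-0.7 -0.8 -0.8] [-0.03  0.   -0.06] 0.011 [-0.52  0.59  0.97  2.18 -0.73  0.75  0.03]
-67.6 14.16 [ 0.461  -0.1415  0.0831] [ 1.3 -0.1 -0.4] [-0.03 -0.02  0.03] 0.0109 [-0.56  0.62  1.03  2.18 -0.79  0.78 -0.17]
-82.6 14.57 [ 0.461  -0.1415  0.0831] [-0.4 -1.2 -0.3] [-0.05  0.03 -0.01] 0.0113 [-0.59  0.67  1.1   2.18 -0.85  0.82 -0.38]
-97.6 14.97 [ 0.461  -0.1415  0.0831] [-0.  -0.1 -1.4] [-0.01  0.02 -0.02] 0.0112 [-0.62  0.71  1.16  2.18 -0.9   0.86 -0.59]
```

Turned 90° with no resistance. Next I seat the collar, release, retreat and look.

```bash
python3 - <<'E'
from rig import *
from h import *
def rep(n):
    s=sense(); print(n,round(s["time_s"],2),s["position"].round(4),s["wrist_force"].round(1),round(s["finger_gap"],4)); return s
xy=[.461,-.1415]
print(move_l(xy+[.0785],feed=.02,until_force=5)); rep("seat")
command_gripper(.045); rep("open")
move_l(xy+[.2],feed=.15); s=sense(); sleep(.2); s=rep("away")
p,d=camera("wrist"); cv2.imwrite("pics/w5.png",p[:,:,::-1]); R,t=wristpose(s,camera_params("wrist")); np.savez("w5.npz",p=p,d=d,R=R,t=t)
p,d=camera("scene"); cv2.imwrite("pics/s5.png",p[80:280,120:380,::-1].repeat(3,0).repeat(3,1))
E
```

```text
True
seat 15.18 [ 0.4613 -0.1417  0.0816] [-0.2  0.3  5.5] 0.011
open 15.61 [ 0.4606 -0.1412  0.0809] [-0.2 -0.2  1.1] 0.045
away 16.75 [ 0.4606 -0.1414  0.1993] [1.1 0.1 0.9] 0.0451
```

View pics/w5.png

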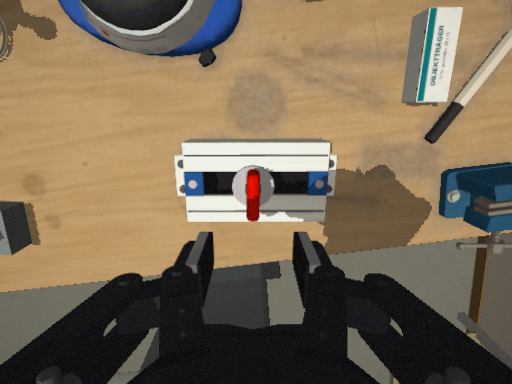

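View pics/s5.png

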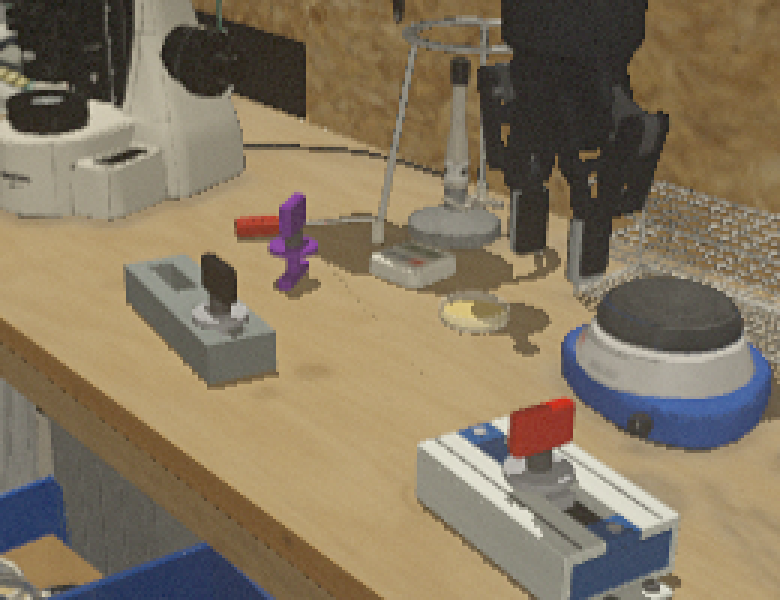

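The knob stands on the rail in both views (wrist (252,190), scene (540,440)) with its handle across the slot, and the black pin is in its well. One numeric check, then I hand in.

```bash
python3 - <<'E'
from rig import *
from h import *
cp=camera_params("wrist"); f=np.load("w5.npz"); p,d,R,t=[f[k] for k in "pdRt"]; H=hsv(p)
red=(((H[...,0]<8)|(H[...,0]>172))&(H[...,1]>120)&(H[...,2]>60)); red[:150]=0; red[240:]=0; red[:,:230]=0; red[:,280:]=0
v,u=np.nonzero(red&(d>0)); r,o=ray(cp,np.c_[u,v],R,t); P=o+r*d[v,u][:,None]
top=P[P[:,2]>.083]; print(len(top),np.median(top[:,2]),cv2.minAreaRect(top[:,:2].astype(np.float32)))
A=np.c_[top[:,:2]-top[:,:2].mean(0),np.ones(len(top))]; print("top plane slopes",np.linalg.lstsq(A,top[:,2],rcond=None)[0])
E
```

```text
575 0.08751989065574592 ((0.458335816860199, -0.14147688448429108), (0.011498987674713135, 0.041810233145952225), 82.94261169433594)
top plane slopes [-0.01843852  0.06744363  0.08729574]
```

```bash
python3 -c "
from rig import *
finish_job(); print(sense()['time_s'])"
```

```text
the job is handed in; nothing more can be done
the job is handed in; nothing more can be done
```

I took the red knob from the block and passed its T foot down through the slot until the collar touched the rail. I then lifted it 1.5 mm, turned it 90° with no resistance, set it back down, let go and backed off. I handed the job in; the last clock reading, taken shortly before, was about 17 s. No verdict is reported.

- **Last checks on the knob:** The handle top measured 0.0875 m, against 0.088 m for a seated collar. The knob is within about 2 mm of the rail's centre and within about 1° of square across the slot. The last wrist and scene views show it upright and clear of the gripper.
- **Black pin:** It still stands in its well in the last scene view, and the purple look-alike is where it was.
- **Checks that failed or disagreed:**
  - The early colour mask for the red knob's collar picked up other surfaces and gave a 41 mm radius. I dropped it and used the handle and block measurements instead.
  - The plane fit to the handle top showed a slope of 0.067 across its 12 mm width. I put that down to depth noise, because the slope along its length was 0.018.

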